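# Set the reading stand back to its second notch and stand the register on it

## Task

The reading stand's board was left propped too steep. By its wooden side grip lift the board on past the top notch until the pawl tips back, let it down flat without dropping it, then raise it again and leave it resting in the second notch from the bottom. Then take the green register out of the grey sorter and stand it on the board's ledge, cover label outward and right way up, leaning back flat against the board, without disturbing the egg, the loupe or the specimen box.

Things in the scene. Friction and masses are not known exactly. Their poses are not given: they have to be found in the camera images.
- stand: Wooden reading stand, fixed, 260 deep, 262 wide over its hinge posts. Origin on the worktop below the middle of the hinge; x points level from the hinge to the back (away from the reader), y along the hinge to the reader's left, z up. Quadrant and pawl stand outside the right post (y -131 to -175).
- board (a joint): Board angle above level: 0 = flat on its rests, 1.58 = stop, upright. Notches hold it at 0.79, 0.93 (second from the bottom), 1.07 and 1.22. It rises freely; let down, it falls back to the last notch passed (one counts once passed by 0.03). Board 0.55 kg; it falls if let go out of a notch.
- pawl (a joint): Lean of the pawl: 0.31 to 0.37 in a notch; about 0.22 while riding over a tooth; 0 = upright; -0.60 = tipped back out of the teeth, so that the board can be lowered. It is thrown back when the board is raised to about 1.49 and set against the teeth again by a pin when the board comes below 0.12.
- board_hinge (a point): Middle of the hinge axis, 88 mm above the worktop. Axes turn with the board: x up the board's slope, y along the hinge (to the reader's left), z out of the reading face (up when flat). The board is 230 wide (y), 14 thick, centred on the axis (z +-7), from x = 10 to x = 150.
- board_grip (a point): Middle of the wooden side grip: a round bar 14 in diameter along the hinge direction (y), sticking out of the board's left edge for 50 mm (y 115 to 165), ending in a 22 mm knob; this point lies at x = 135, y = 143, z = 0 from board_hinge (board axes). The bar turns with the board.
- board_seat (a point): Middle of the corner between reading face and ledge, at x = 10, y = 0, z = 7 from board_hinge; axes as board_hinge. The ledge stands square out of the face for 32 mm along its whole width of 230 and its upper side passes through this point.
- sorter: Grey sheet-metal sorter, fixed, 100 x 110 mm, floor 5 mm thick, four upright dividers 2.5 mm thick, reaching 87 mm above the worktop. Origin under its middle; x across the dividers. The register stands in the slot nearest the robot, middle at x = -28.5, slot 24.5 wide.
- register: Green clothbound register, closed and rigid, 210 x 150 x 18 mm, 0.28 kg. Origin in the middle of its back cover; x towards its upper edge (210 long side), y along its width, z out of the front cover with the label (thickness 18). It starts upright in the sorter, upper edge on top, cover towards the robot.
- register_foot (a point): Middle of the lower edge of the back cover (x = -105 of the register); axes as the register.
- register_top (a point): Middle of the upper edge of the back cover (x = 105 of the register); axes as the register.
- egg_stand: Speckled egg on a turned wooden foot, 47 mm wide, 80 high, origin under it. Leave alone.
- loupe: Black stand loupe, 45 mm wide, 36 high, origin under it. Leave alone.
- specimen_box: Small clear specimen box with an egg on cotton, 68 x 65 x 42 mm, origin under it. Leave alone.
- pawl_weight (a point): Brass weight, 18 in diameter, on top of the pawl: a small upright lever right of the board that leans by its own weight against the toothed steel quadrant on the hinge rod. Only for watching: it need not be touched.

How it is judged:
By the outcome, as a careful person would: the job done as asked, in the order asked, and still so for the second after the job is handed in, with the robot touching nothing.
It also fails if it takes over 69 s, if anything falls off the work surface, if the arm or the gripper's body presses on something with over 40 N, if the wrist force passes 120 N, or if a joint passes its speed limit or range.

## Robot

A 6-joint arm with a two-finger parallel gripper is mounted at the origin on a cart in front of the work surface, level with it; the furniture and walls round the work are solid. World frame = base frame: x ahead of the robot, y to its left, z up, the work surface at z = 0. Lengths are in m, angles in rad, forces in N, time in s.
With the tool pointing down it reaches from about 0.375 to 0.9 m from the base axis. Payload 3.1 kg.
Tool frame: the origin (TCP) lies at the very end of the fingers, on their centre line; the grasp point (between the pads) lies 19 mm behind it; z points along the fingers, y is the line along which they close (so a half turn about z gives the same grasp; the last joint's range is limited). The gripper opens to 87 mm and grips with 3 to 60 N. Pads are 19 mm wide; open, the fingers measure 117 mm over their backs; the gripper's body (75 mm by 190 mm) begins 51 mm behind the grasp point.
Start: joints at [-1.488, 0.527, 1.433, -0, 1.181, -0.178], TCP at [0.161, -0.604, 0.223] pointing down, gripper open.
Joint ranges: [-3.08, 3.08], [-0.75, 2.2], [0.22, 2.44], [-1.43, 4.57], [0, 2.65], [-2.85, 2.85]. Speed limits (rad/s): [2.79, 2.79, 3.14, 3.14, 3.14, 3.14].

## Interface

Orientations are given as a rotation vector (axis times angle).
In Python, from station import bot gives the robot as it stands.
- The arm moves only by the tool play_rows, never from a script. Its argument "targets" is a list of rows, each an object of numbers: "dx", "dy", "dz": the shift along the tool's x, y, z in m; "rx", "ry", "rz": the turn, a rotation vector about the tool's x, y, z in rad; "gripper": the closure, from 0 (fully open) to 1 (shut). In form: [{"dx": .., "dy": .., "dz": .., "rx": .., "ry": .., "rz": .., "gripper": ..}, ...]. A call has exactly 10 rows; each row is the pose to reach, as a shift and turn from the pose commanded when the call began, along the tool's axes at that moment; what a row does not reach only later rows make up. A row lasts 1/8 s, in which the tool goes at most 62.5 mm and 10.7 degrees, less where a joint would pass 70% of its speed; a pose out of reach is approached as far as the arm can. A call with a gripper value outside its range is refused whole. The fingers move at their own pace and stop on an object; the grip force is fixed at half the most. Time passes only in rows, so rows that repeat a pose let the fingers close, or fill a call up. It gives the time, the measured TCP pose, the force, the opening and the grip force at its end, in the units of the state.
- bot.state(): the state, without advancing time (a new reading comes with each control period).
- bot.capture(name): name is "side" or "top" or "wrist"; returns a dict with "color" (480x640x3 uint8, blue, green, red), "fx", "fy", "cx", "cy" (pixels), "k1" (the pictures are not rectified: a ray, as slopes to the right and down, at radius r is drawn at 1 + k1 r^2 times it, then the intrinsics apply), "world_from_camera" (4x4, takes a point from camera to world coordinates). Camera axes: x right, y down, z forward; pixel columns grow to the right and rows downward; lengths in m; the calibration is good to about 2 mm. A picture is of the moment at which its call begins. There is no depth.
- bot.finish_job(): hands the job in; it is judged then, once.
The state is a dict: "clock": time; "qpos": joint angles; "joint_velocities": joint speeds; "effort": joint torques, N m; "ee_pos": TCP position; "tcp_rot": TCP orientation; "contact_force": force on the tool from outside, world axes, zero at the start; "ft_torque": the same for the moment, N m; "gripper_width": opening from 0.0 (shut) to 1.0 (fully open); "gripper_force": force on a finger pad.
Only numpy, scipy, OpenCV 4.12 (cv2) and the standard library are available. Lean on these libraries where they do the work, as an engineer would, in place of code of your own. Each camera call takes 0.05 s, during which the arm holds its last target. There are 200 camera calls.

## Working session

There is one attempt and no reset: what is moved stays moved. The work goes in short steps, Python scripts to look and compute and a tool call to move; the robot and the scene stay as the last step left them, time stands still between calls to the robot, and variables do not carry over. Pictures are saved under pics/ and viewed, at most 10 in all, crops included, and the job is handed in when it is done.

Besides the shell and the picture viewer there is one more tool, called by a JSON object that holds its "fn" and its "kwargs". play_rows: Moves the arm, as the interface text tells. Its arguments: {"type":"object","properties":{"targets":{"type":"array"}},"required":["targets"]}

```bash
ls; mkdir -p pics; python3 - <<'E'
from station import bot
import cv2,numpy as np,pickle
s=bot.state();print(s)
d={}
for n in("side","top"):
    c=bot.capture(n);d[n]=c;cv2.imwrite(f"pics/{n}0.png",c["color"]);print(n,c["fx"],c["fy"],c["cx"],c["cy"],c["k1"],np.round(c["world_from_camera"],4).tolist())
pickle.dump(d,open("c0.pkl","wb"))
E
```

```text
pics
{'clock': 0.0, 'qpos': array([-1.48848695e+00,  5.28481503e-01,  1.43391071e+00, -3.05846860e-05,
        1.18140506e+00, -1.78510960e-01]), 'joint_velocities': array([-0.00085643, -0.00154281,  0.00127037, -0.00130911, -0.00179459,
       -0.0001035 ]), 'effort': array([-3.52281950e-04, -4.40035915e+01, -1.76593298e+01,  6.32991409e-02,
        5.84449363e-02, -1.65338565e-04]), 'ee_pos': array([ 0.16112202, -0.60310529,  0.22155955]), 'tcp_rot': array([-3.11272917e+00, -4.08266924e-01, -1.22048534e-04]), 'contact_force': array([ 0.36775675, -1.04838715,  0.41639117]), 'ft_torque': array([-0.01606324, -0.011778  , -0.02220749]), 'gripper_force': 0.0, 'gripper_width': 1.0018324330074677}
side 575.857400139503 575.857400139503 315.0165535190538 239.65711988604804 -0.116945976843251 [[-0.9001, -0.2727, 0.3397, 0.141], [-0.4355, 0.5799, -0.6885, 0.9161], [-0.0093, -0.7677, -0.6407, 0.9587], [0.0, 0.0, 0.0, 1.0]]
top 437.9966903053709 437.9966903053709 325.0771857110734 239.81815607836654 -0.09961355584224514 [[-0.0258, -0.9841, 0.1755, 0.4182], [-0.9997, 0.0262, 0.0001, 0.0337], [-0.0047, -0.1755, -0.9845, 1.0419], [0.0, 0.0, 0.0, 1.0]]
```

View pics/side0.png

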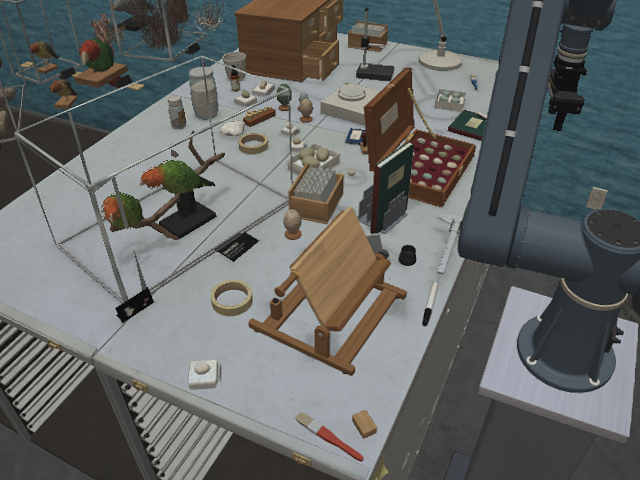

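View pics/top0.png

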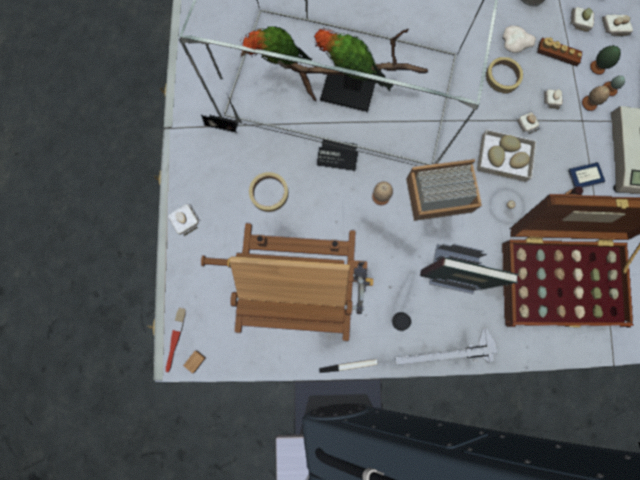

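Stand is at top-view (295,285), grip at (215,262) on +y side; the register in the sorter at (465,270); egg (382,192), loupe (401,321). One enlarged composite to pick points.

```bash
python3 - <<'E'
import pickle,cv2,numpy as np
d=pickle.load(open("c0.pkl","rb"))
def cr(n,x0,y0,x1,y1,s): return cv2.resize(d[n]["color"][y0:y1,x0:x1],None,fx=s,fy=s,interpolation=cv2.INTER_CUBIC)
a=cr("top",195,215,375,345,2.2);b=cr("side",240,200,415,380,2.2)
c=cr("top",410,220,530,310,3.2);e=cr("side",345,130,430,240,2.8)
im=np.zeros((600,800,3),np.uint8)
for k,(x,y) in((0,(0,0)),(1,(400,0)),(2,(0,300)),(3,(400,400))):
    p=(a,b,c,e)[k]
    p=p[:600-y,:800-x]; 
    if k==3: p=e; p=cv2.resize(d["side"]["color"][130:240,345:430],None,fx=1.8,fy=1.8,interpolation=cv2.INTER_CUBIC)[:200]
    im[y:y+p.shape[0],x:x+p.shape[1]]=p
cv2.imwrite("pics/comp.png",im)
E
```

```text
(no output)
```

View pics/comp.png

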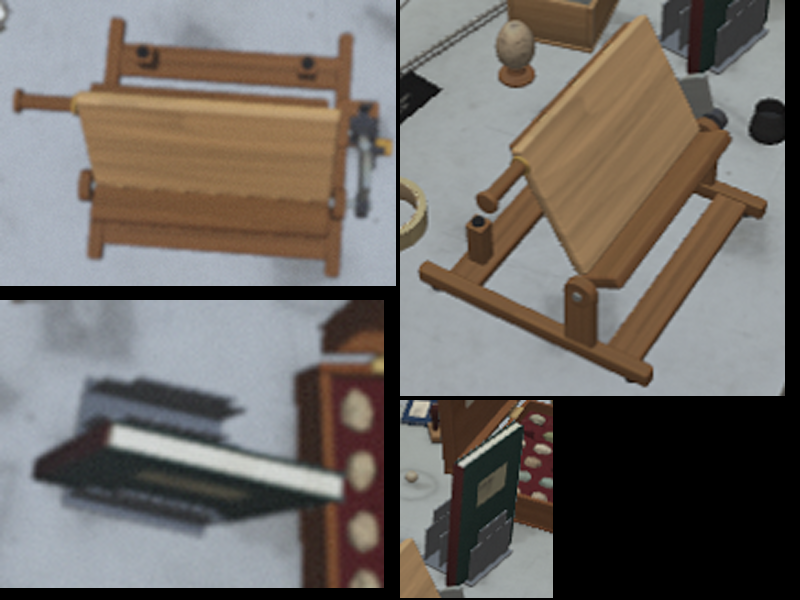

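```bash
cat > h.py <<'E'
import numpy as np,cv2,pickle,json,os
from scipy.spatial.transform import Rotation as R
from scipy.optimize import least_squares
def proj(c,P):
    T=np.linalg.inv(c["world_from_camera"]);K=np.array([[c["fx"],0,c["cx"]],[0,c["fy"],c["cy"]],[0,0,1.]])
    return cv2.projectPoints(np.asarray(P,float).reshape(-1,1,3),cv2.Rodrigues(T[:3,:3])[0],T[:3,3],K,np.array([c["k1"],0,0,0.]))[0][:,0]
def onz(c,uv,z):
    K=np.array([[c["fx"],0,c["cx"]],[0,c["fy"],c["cy"]],[0,0,1.]])
    p=cv2.undistortPoints(np.array([[uv]],float),K,np.array([c["k1"],0,0,0.]))[0,0]
    W=np.asarray(c["world_from_camera"]);d=W[:3,:3]@[p[0],p[1],1];o=W[:3,3];return o+d*(z-o[2])/d[2]
def board(p,B):  # p=x,y,yaw,theta ; B board coords from hinge (m)
    q=R.from_euler('y',-p[3]).apply(B)+[0,0,.088]
    return R.from_euler('z',p[2]).apply(q)+[p[0],p[1],0]
def rows(cmd,wps):
    """cmd: 4x4 commanded; wps list of (pos,Rotation) -> rows dx..rz"""
    Rc=R.from_matrix(cmd[:3,:3]);o=[]
    for p,r in wps:
        o.append(np.r_[Rc.inv().apply(np.asarray(p)-cmd[:3,3]),(Rc.inv()*r).as_rotvec()].round(3))
    return o
E
cat > fit.py <<'E'
from h import *
d=pickle.load(open("c0.pkl","rb"))
t=lambda x,y:(195+x/2.2,215+y/2.2); s=lambda x,y:(240+(x-400)/2.2,200+y/2.2)
obs=[("top",(150,115,-7),t(78,94)),("top",(150,-115,-7),t(340,107)),("top",(150,115,7),t(80,107)),("top",(150,-115,7),t(338,122)),
("top",(135,160,0),t(20,100)),("side",(150,-115,7),s(648,20)),("side",(10,115,7),s(585,272)),("side",(150,115,7),s(526,160)),("side",(10,-115,7),s(700,128)),("side",(135,160,0),s(490,197))]
f=lambda p:np.concatenate([proj(d[n],board(p,np.array([B])/1e3))[0]-uv for n,B,uv in obs])
r=least_squares(f,[.45,.1,0,1.1],loss="soft_l1");print(r.x.round(4));print(f(r.x).reshape(-1,2).round(1).tolist())
np.save("stand.npy",r.x)
t2=lambda x,y:(410+x/3.2,220+(y-300)/3.2);s2=lambda x,y:(345+(x-400)/1.8,130+(y-400)/1.8)
# register: p=x,y,yaw (back-cover foot mid), z0
ob=[("top",(210,75,0),t2(111,425)),("top",(210,-75,0),t2(345,478)),("top",(210,75,18),t2(107,449)),("top",(210,-75,18),t2(340,500)),
("side",(210,-75,18),s2(522,424)),("side",(210,75,18),s2(464,468)),("side",(0,75,18),s2(460,583))]
def reg(p,B):
    B=np.array(B)/1e3;q=np.array([-B[2],B[1],B[0]+.005]);return R.from_euler('z',p[2]).apply(q)+[p[0],p[1],0]
g=lambda p:np.concatenate([proj(d[n],[reg(p,B)])[0]-uv for n,B,uv in ob])
r=least_squares(g,[.45,-.3,0],loss="soft_l1");print(r.x.round(4));print(g(r.x).reshape(-1,2).round(1).tolist());np.save("reg.npy",r.x)
for n,uv,z in(("egg",(382,192),.05),("loupe",(401,321),.036),("box",(445,188),.042),("casetop",(575,215),.2)):print(n,onz(d["top"],uv,z).round(3))
E
python3 fit.py
```

```text
[ 0.4551  0.1101 -0.0881  1.1113]
[[-1.7, -1.4], [-0.2, 0.2], [-4.0, -1.1], [0.5, -0.3], [2.2, 1.8], [0.8, -3.7], [0.5, 2.2], [-1.2, -4.2], [-0.2, 0.7], [2.5, -0.1]]
[ 0.5069 -0.2658 -0.2426]
[[-0.7, -1.4], [1.5, -1.7], [-1.0, 0.2], [1.7, 0.6], [2.5, -0.0], [1.1, 0.4], [-1.8, 4.8]]
egg [ 0.706 -0.103  0.05 ]
loupe [ 0.406 -0.134  0.036]
box [ 0.714 -0.256  0.042]
casetop [ 0.606 -0.477  0.2  ]
```

```bash
cat >> h.py <<'E'
def down(yaw,pitch=0): # tool y axis horizontal at world angle yaw; pitch>0: tool tip points forward along tool y dir
    y=np.array([np.cos(yaw),np.sin(yaw),0]);z=np.array([0,0,-1.]);x=np.cross(y,z)
    return R.from_matrix(np.c_[x,y,z])*R.from_euler('x',-pitch)
def mat(p,r):
    M=np.eye(4);M[:3,:3]=r.as_matrix();M[:3,3]=p;return M
def load(): return np.load("cmd.npy")
def advance(row): # last row played, dx..rz
    C=load();row=np.asarray(row,float);M=mat(C[:3,:3]@row[:3]+C[:3,3],R.from_matrix(C[:3,:3])*R.from_rotvec(row[3:]));np.save("cmd.npy",M);return M
E
python3 - <<'E'
from h import *
C=mat([.161,-.604,.223],R.from_rotvec([-3.1127,-.4083,0]));np.save("cmd.npy",C)
print(down(0,.3).apply([0,0,1]))
for r in rows(C,[([.2,-.58,.33],down(-1.0)),([.4,-.3,.38],down(-.8)),([.46,-.1,.38],down(-.5)),([.51,.1,.37],down(-.09)),([.532,.247,.33],down(-.09))]):print(r.tolist())
E
```

```text
[ 0.29552021  0.         -0.95533649]
[0.044, -0.013, -0.107, -0.002, -0.001, -0.31]
[0.309, -0.232, -0.156, -0.002, -0.001, -0.51]
[0.419, -0.41, -0.156, -0.002, -0.001, -0.81]
[0.519, -0.59, -0.146, -0.002, -0.002, -1.22]
[0.578, -0.727, -0.105, -0.002, -0.002, -1.22]
```

{"fn": "play_rows", "kwargs": {"targets": [{"dx": 0.02, "dy": -0.006, "dz": -0.055, "rx": 0, "ry": 0, "rz": -0.12, "gripper": 0}, {"dx": 0.044, "dy": -0.013, "dz": -0.107, "rx": 0, "ry": 0, "rz": -0.25, "gripper": 0}, {"dx": 0.095, "dy": -0.05, "dz": -0.14, "rx": 0, "ry": 0, "rz": -0.35, "gripper": 0}, {"dx": 0.145, "dy": -0.09, "dz": -0.156, "rx": 0, "ry": 0, "rz": -0.45, "gripper": 0}, {"dx": 0.195, "dy": -0.13, "dz": -0.156, "rx": 0, "ry": 0, "rz": -0.55, "gripper": 0}, {"dx": 0.245, "dy": -0.17, "dz": -0.156, "rx": 0, "ry": 0, "rz": -0.65, "gripper": 0}, {"dx": 0.29, "dy": -0.21, "dz": -0.156, "rx": 0, "ry": 0, "rz": -0.75, "gripper": 0}, {"dx": 0.33, "dy": -0.26, "dz": -0.156, "rx": 0, "ry": 0, "rz": -0.85, "gripper": 0}, {"dx": 0.36, "dy": -0.31, "dz": -0.156, "rx": 0, "ry": 0, "rz": -0.95, "gripper": 0}, {"dx": 0.39, "dy": -0.36, "dz": -0.156, "rx": 0, "ry": 0, "rz": -1.05, "gripper": 0}]}}

```text
clock: 1.35
ee_pos: [0.444, -0.1583, 0.3782]
tcp_rot: [-2.487, -1.918, -0.0]
contact_force: [1.1, -0.3, 0.1]
gripper_width: 0.999
gripper_force: 0.0
```

```bash
python3 - <<'E'
from h import *
C=advance([.39,-.36,-.156,0,0,-1.05]);print(C.round(3).tolist())
for r in rows(C,[([.51,.1,.37],down(-.09)),([.532,.247,.33],down(-.09))]):print(r.tolist())
E
```

```text
[[0.257, 0.966, -0.0, 0.445], [0.966, -0.257, 0.002, -0.156], [0.002, -0.001, -1.0, 0.38], [0.0, 0.0, 0.0, 1.0]]
[0.264, -0.003, 0.01, -0.001, -0.002, -0.17]
[0.412, -0.019, 0.051, -0.001, -0.002, -0.17]
```

{"fn": "play_rows", "kwargs": {"targets": [{"dx": 0.055, "dy": 0, "dz": 0, "rx": 0, "ry": -0.002, "rz": -0.09, "gripper": 0}, {"dx": 0.11, "dy": 0, "dz": 0, "rx": 0, "ry": -0.002, "rz": -0.17, "gripper": 0}, {"dx": 0.165, "dy": -0.002, "dz": 0, "rx": 0, "ry": -0.002, "rz": -0.17, "gripper": 0}, {"dx": 0.22, "dy": -0.003, "dz": 0.01, "rx": 0, "ry": -0.002, "rz": -0.17, "gripper": 0}, {"dx": 0.275, "dy": -0.005, "dz": 0.015, "rx": 0, "ry": -0.002, "rz": -0.17, "gripper": 0}, {"dx": 0.33, "dy": -0.01, "dz": 0.03, "rx": 0, "ry": -0.002, "rz": -0.17, "gripper": 0}, {"dx": 0.38, "dy": -0.015, "dz": 0.04, "rx": 0, "ry": -0.002, "rz": -0.17, "gripper": 0}, {"dx": 0.412, "dy": -0.019, "dz": 0.05, "rx": 0, "ry": -0.002, "rz": -0.17, "gripper": 0}, {"dx": 0.412, "dy": -0.019, "dz": 0.05, "rx": 0, "ry": -0.002, "rz": -0.17, "gripper": 0}, {"dx": 0.412, "dy": -0.019, "dz": 0.05, "rx": 0, "ry": -0.002, "rz": -0.17, "gripper": 0}]}}

```text
clock: 2.6
ee_pos: [0.531, 0.2421, 0.3283]
tcp_rot: [2.318, 2.119, -0.004]
contact_force: [0.6, 0.5, -0.2]
gripper_width: 1.001
gripper_force: 0.0
```

```bash
python3 - <<'E'
from h import *
from station import bot
C=advance([.412,-.019,.05,0,-.002,-.17]);print(C.round(3).tolist(),bot.state()["ee_pos"])
d={n:bot.capture(n) for n in("wrist","side")}
pickle.dump(d,open("c1.pkl","wb"));w=d["wrist"];p=np.load("stand.npy")
print(np.array(w["world_from_camera"]).round(3).tolist())
im=np.zeros((600,800,3),np.uint8);im[:390,:520]=cv2.resize(w["color"],(520,390))
s=cv2.resize(d["side"]["color"][180:360,250:410],None,fx=1.7,fy=1.7,interpolation=cv2.INTER_CUBIC);im[:s.shape[0],522:522+s.shape[1]]=s[:, :278]
cv2.imwrite("pics/w1.png",im)
for th in(1.07,1.22):
    q=p.copy();q[3]=th;print(th,board(q,np.array([[.135,.143,0]])),proj(w,board(q,np.array([[.135,.115,0],[.135,.143,0],[.135,.165,0],[.15,.115,7e-3],[.15,-.115,7e-3]]))).round(0).tolist())
E
```

```text
[[0.09, 0.996, -0.001, 0.533], [0.996, -0.09, 0.0, 0.247], [0.0, -0.001, -1.0, 0.331], [0.0, 0.0, 0.0, 1.0]] [0.53103121 0.24213947 0.32829565]
[[0.996, -0.087, -0.025, 0.538], [-0.09, -0.961, -0.26, 0.312], [-0.001, 0.261, -0.965, 0.491], [0.0, 0.0, 0.0, 1.0]]
1.07 [[0.53219736 0.24689027 0.20642207]] [[321.0, 261.0], [321.0, 225.0], [321.0, 195.0], [322.0, 269.0], [323.0, 516.0]]
1.22 [[0.51384414 0.2485105  0.21477841]] [[295.0, 265.0], [295.0, 227.0], [294.0, 196.0], [292.0, 273.0], [298.0, 525.0]]
```

View pics/w1.png

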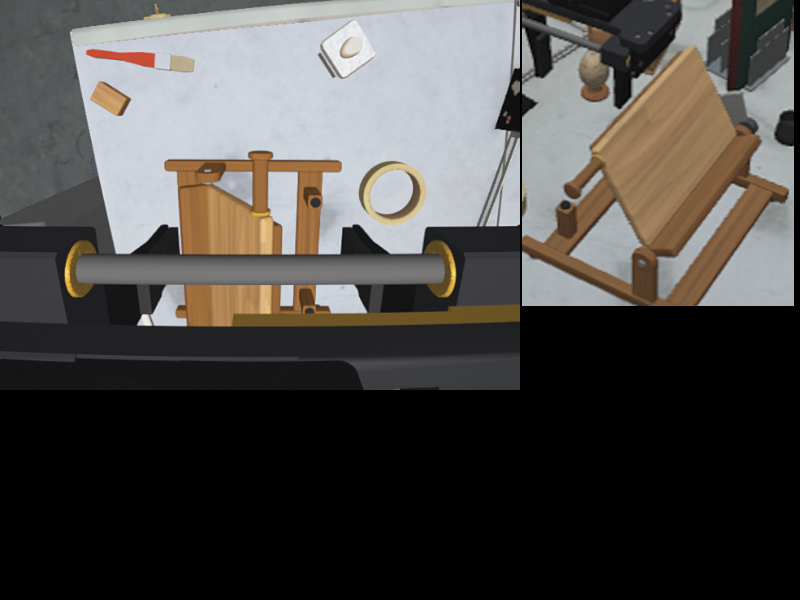

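Bar base at wrist pixel ≈(321,261), knob (321,190): matches my model at θ=1.07 within a few mm. Descend and grip.

{"fn": "play_rows", "kwargs": {"targets": [{"dx": 0, "dy": 0, "dz": 0.03, "rx": 0, "ry": 0, "rz": 0, "gripper": 0}, {"dx": 0, "dy": 0, "dz": 0.06, "rx": 0, "ry": 0, "rz": 0, "gripper": 0}, {"dx": 0, "dy": 0, "dz": 0.09, "rx": 0, "ry": 0, "rz": 0, "gripper": 0}, {"dx": 0, "dy": 0, "dz": 0.12, "rx": 0, "ry": 0, "rz": 0, "gripper": 0.1}, {"dx": 0, "dy": 0, "dz": 0.142, "rx": 0, "ry": 0, "rz": 0, "gripper": 0.3}, {"dx": 0, "dy": 0, "dz": 0.142, "rx": 0, "ry": 0, "rz": 0, "gripper": 0.7}, {"dx": 0, "dy": 0, "dz": 0.142, "rx": 0, "ry": 0, "rz": 0, "gripper": 1}, {"dx": 0, "dy": 0, "dz": 0.142, "rx": 0, "ry": 0, "rz": 0, "gripper": 1}, {"dx": 0, "dy": 0, "dz": 0.142, "rx": 0, "ry": 0, "rz": 0, "gripper": 1}, {"dx": 0, "dy": 0, "dz": 0.142, "rx": 0, "ry": 0, "rz": 0, "gripper": 1}]}}

```text
clock: 3.95
ee_pos: [0.5314, 0.2425, 0.1871]
tcp_rot: [2.318, 2.118, -0.001]
contact_force: [-1.1, -0.7, 0.2]
gripper_width: 0.301
gripper_force: 0.0
```

```bash
cat > arc.py <<'E'
from h import *
import sys
def tcp(th,pitch=0):
    p=np.load("stand.npy");p[3]=th;b=board(p,np.array([[.135,.143,0]]))[0];r=down(-.09,pitch);return b-r.apply([0,0,-.019]) ,r
E
python3 - <<'E'
from arc import *
C=advance([0,0,.142,0,0,0])
print(C[:3,3].round(4),tcp(1.07)[0].round(4))
ths=[1.12,1.17,1.22,1.27,1.32,1.37,1.42,1.47,1.52,1.55]
b0=tcp(1.07)[0];Rc=R.from_matrix(C[:3,:3])
for t in ths: print(t,Rc.inv().apply(tcp(t)[0]-b0).round(4))
E
```

```text
[0.5324 0.2472 0.1888] [0.5322 0.2469 0.1874]
1.12 [-0.     -0.006  -0.0031]
1.17 [-0.     -0.0122 -0.0059]
1.22 [-0.     -0.0184 -0.0083]
1.27 [-0.     -0.0248 -0.0105]
1.32 [-0.0001 -0.0313 -0.0123]
1.37 [-0.0001 -0.0379 -0.0138]
1.42 [-0.0001 -0.0445 -0.015 ]
1.47 [-0.0001 -0.0512 -0.0159]
1.52 [-0.0001 -0.058  -0.0164]
1.55 [-0.0001 -0.062  -0.0165]
```

{"fn": "play_rows", "kwargs": {"targets": [{"dx": 0, "dy": 0, "dz": 0, "rx": 0, "ry": 0, "rz": 0, "gripper": 1}, {"dx": 0, "dy": 0, "dz": 0, "rx": 0, "ry": 0, "rz": 0, "gripper": 1}, {"dx": 0, "dy": 0, "dz": 0, "rx": 0, "ry": 0, "rz": 0, "gripper": 1}, {"dx": 0, "dy": -0.006, "dz": -0.003, "rx": 0, "ry": 0, "rz": 0, "gripper": 1}, {"dx": 0, "dy": -0.012, "dz": -0.006, "rx": 0, "ry": 0, "rz": 0, "gripper": 1}, {"dx": 0, "dy": -0.018, "dz": -0.008, "rx": 0, "ry": 0, "rz": 0, "gripper": 1}, {"dx": 0, "dy": -0.025, "dz": -0.0105, "rx": 0, "ry": 0, "rz": 0, "gripper": 1}, {"dx": 0, "dy": -0.031, "dz": -0.0123, "rx": 0, "ry": 0, "rz": 0, "gripper": 1}, {"dx": 0, "dy": -0.038, "dz": -0.0138, "rx": 0, "ry": 0, "rz": 0, "gripper": 1}, {"dx": 0, "dy": -0.0445, "dz": -0.015, "rx": 0, "ry": 0, "rz": 0, "gripper": 1}]}}

```text
clock: 5.2
ee_pos: [0.4877, 0.2467, 0.2028]
tcp_rot: [2.317, 2.118, 0.002]
contact_force: [4.5, -0.1, 6.0]
gripper_width: 0.154
gripper_force: 30.0
```

```bash
python3 - <<'E'
from arc import *
C=advance([0,-.0445,-.015,0,0,0]);Rc=R.from_matrix(C[:3,:3])
b0=tcp(1.42)[0]
for t in [1.45,1.48,1.51,1.54,1.56,1.5,1.4,1.3,1.2,1.1,1.0]: print(t,Rc.inv().apply(tcp(t)[0]-b0).round(4)[1:])
E
```

```text
1.45 [-0.004  -0.0005]
1.48 [-0.008 -0.001]
1.51 [-0.0121 -0.0013]
1.54 [-0.0161 -0.0015]
1.56 [-0.0188 -0.0015]
1.5 [-0.0107 -0.0012]
1.4 [0.0027 0.0004]
1.3 [0.0158 0.0034]
1.2 [0.0286 0.0076]
1.1 [0.041  0.0131]
1.0 [0.0527 0.0198]
```

{"fn": "play_rows", "kwargs": {"targets": [{"dx": 0, "dy": -0.004, "dz": -0.0005, "rx": 0, "ry": 0, "rz": 0, "gripper": 1}, {"dx": 0, "dy": -0.008, "dz": -0.001, "rx": 0, "ry": 0, "rz": 0, "gripper": 1}, {"dx": 0, "dy": -0.012, "dz": -0.0013, "rx": 0, "ry": 0, "rz": 0, "gripper": 1}, {"dx": 0, "dy": -0.0155, "dz": -0.0015, "rx": 0, "ry": 0, "rz": 0, "gripper": 1}, {"dx": 0, "dy": -0.018, "dz": -0.0015, "rx": 0, "ry": 0, "rz": 0, "gripper": 1}, {"dx": 0, "dy": -0.018, "dz": -0.0015, "rx": 0, "ry": 0, "rz": 0, "gripper": 1}, {"dx": 0, "dy": -0.018, "dz": -0.0015, "rx": 0, "ry": 0, "rz": 0, "gripper": 1}, {"dx": 0, "dy": -0.018, "dz": -0.0015, "rx": 0, "ry": 0, "rz": 0, "gripper": 1}, {"dx": 0, "dy": -0.014, "dz": -0.0014, "rx": 0, "ry": 0, "rz": 0, "gripper": 1}, {"dx": 0, "dy": -0.01, "dz": -0.0012, "rx": 0, "ry": 0, "rz": 0, "gripper": 1}]}}

```text
clock: 6.45
ee_pos: [0.4753, 0.2479, 0.2033]
tcp_rot: [-2.318, -2.118, 0.005]
contact_force: [-0.5, 1.9, 8.6]
gripper_width: 0.15
gripper_force: 30.0
```

```bash
python3 - <<'E'
from h import *
from station import bot
C=advance([0,-.01,-.0012,0,0,0]);print(C[:3,3].round(4))
d={n:bot.capture(n) for n in("top","side")};pickle.dump(d,open("c2.pkl","wb"));p=np.load("stand.npy")
o=pickle.load(open("c0.pkl","rb"))
im=np.zeros((600,800,3),np.uint8)
f=lambda c,x,y,w,h,s:cv2.resize(c["color"][y:y+h,x:x+w],None,fx=s,fy=s,interpolation=cv2.INTER_CUBIC)
for k,(a,(u,v)) in enumerate([(f(o["top"],325,240,66,66,6),(0,0)),(f(d["top"],325,240,66,66,6),(400,0)),(f(d["side"],250,180,160,125,1.6),(0,400)),(f(o["side"],350,220,66,40,5),(300,400))]):
    a=a[:600-v,:800-u];im[v:v+a.shape[0],u:u+a.shape[1]]=a
cv2.imwrite("pics/p2.png",im)
E
```

```text
[0.4782 0.2521 0.205 ]
```

View pics/p2.png

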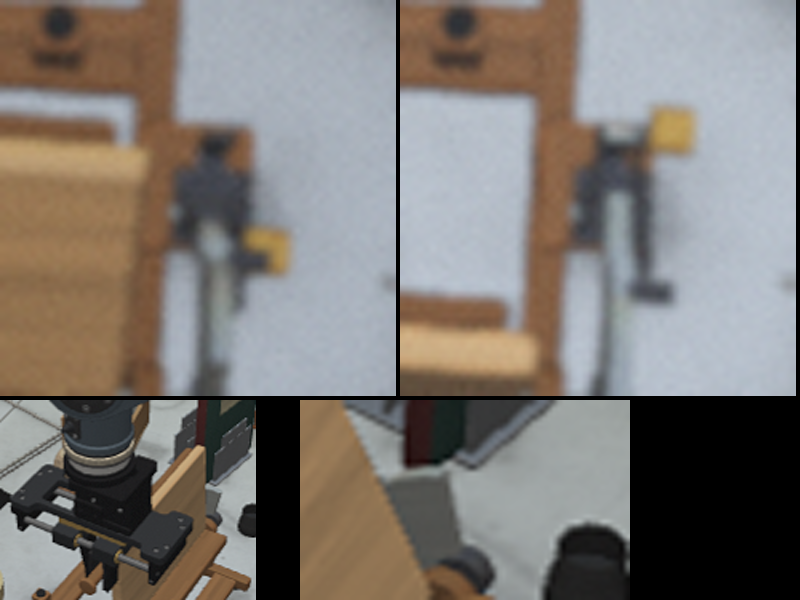

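Weight moved from (268,250) to (672,130) in the crop, i.e. the pawl is tipped back. Now lower.

```bash
python3 - <<'E'
from arc import *
C=load();Rc=R.from_matrix(C[:3,:3]);b0=tcp(1.495)[0]
for t in np.r_[np.linspace(1.495,.72,11)[1:],np.linspace(.72,0,10)[1:]]: print(t.round(3),Rc.inv().apply(tcp(t)[0]-b0).round(4)[1:])
E
```

```text
1.418 [0.0104 0.0012]
1.34 [0.0207 0.0032]
1.263 [0.0307 0.006 ]
1.185 [0.0406 0.0095]
1.108 [0.0501 0.0138]
1.03 [0.0593 0.0188]
0.952 [0.068  0.0246]
0.875 [0.0763 0.0309]
0.798 [0.0841 0.0379]
0.72 [0.0913 0.0455]
0.64 [0.0981 0.0539]
0.56 [0.1042 0.0628]
0.48 [0.1096 0.0722]
0.4 [0.1142 0.082 ]
0.32 [0.118  0.0921]
0.24 [0.121  0.1024]
0.16 [0.1231 0.113 ]
0.08 [0.1244 0.1237]
0.0 [0.1249 0.1345]
```

{"fn": "play_rows", "kwargs": {"targets": [{"dx": 0, "dy": 0.0104, "dz": 0.0012, "rx": 0, "ry": 0, "rz": 0, "gripper": 1}, {"dx": 0, "dy": 0.0207, "dz": 0.0032, "rx": 0, "ry": 0, "rz": 0, "gripper": 1}, {"dx": 0, "dy": 0.0307, "dz": 0.006, "rx": 0, "ry": 0, "rz": 0, "gripper": 1}, {"dx": 0, "dy": 0.0406, "dz": 0.0095, "rx": 0, "ry": 0, "rz": 0, "gripper": 1}, {"dx": 0, "dy": 0.05, "dz": 0.0138, "rx": 0, "ry": 0, "rz": 0, "gripper": 1}, {"dx": 0, "dy": 0.0593, "dz": 0.0188, "rx": 0, "ry": 0, "rz": 0, "gripper": 1}, {"dx": 0, "dy": 0.068, "dz": 0.0246, "rx": 0, "ry": 0, "rz": 0, "gripper": 1}, {"dx": 0, "dy": 0.0763, "dz": 0.031, "rx": 0, "ry": 0, "rz": 0, "gripper": 1}, {"dx": 0, "dy": 0.084, "dz": 0.038, "rx": 0, "ry": 0, "rz": 0, "gripper": 1}, {"dx": 0, "dy": 0.0913, "dz": 0.0455, "rx": 0, "ry": 0, "rz": 0, "gripper": 1}]}}

```text
clock: 7.8
ee_pos: [0.565, 0.2391, 0.1549]
tcp_rot: [-2.316, -2.116, 0.012]
contact_force: [-5.3, 5.2, -3.8]
gripper_width: 0.144
gripper_force: 30.0
```

{"fn": "play_rows", "kwargs": {"targets": [{"dx": 0, "dy": 0.0068, "dz": 0.0084, "rx": 0, "ry": 0, "rz": 0, "gripper": 1}, {"dx": 0, "dy": 0.0129, "dz": 0.0173, "rx": 0, "ry": 0, "rz": 0, "gripper": 1}, {"dx": 0, "dy": 0.0183, "dz": 0.0267, "rx": 0, "ry": 0, "rz": 0, "gripper": 1}, {"dx": 0, "dy": 0.0229, "dz": 0.0365, "rx": 0, "ry": 0, "rz": 0, "gripper": 1}, {"dx": 0, "dy": 0.0267, "dz": 0.0466, "rx": 0, "ry": 0, "rz": 0, "gripper": 1}, {"dx": 0, "dy": 0.0297, "dz": 0.0569, "rx": 0, "ry": 0, "rz": 0, "gripper": 1}, {"dx": 0, "dy": 0.0318, "dz": 0.0675, "rx": 0, "ry": 0, "rz": 0, "gripper": 1}, {"dx": 0, "dy": 0.0331, "dz": 0.078, "rx": 0, "ry": 0, "rz": 0, "gripper": 1}, {"dx": 0, "dy": 0.0335, "dz": 0.084, "rx": 0, "ry": 0, "rz": 0, "gripper": 1}, {"dx": 0, "dy": 0.0335, "dz": 0.0875, "rx": 0, "ry": 0, "rz": 0, "gripper": 1}]}}

```text
clock: 9.05
ee_pos: [0.5995, 0.2359, 0.0683]
tcp_rot: [-2.318, -2.118, 0.008]
contact_force: [-2.8, 3.6, 0.3]
gripper_width: 0.129
gripper_force: 29.8
```

```bash
python3 - <<'E'
from arc import *
from station import bot
advance([0,.0913,.0455,0,0,0]);C=advance([0,.0335,.0875,0,0,0]);s=bot.state()
print(C[:3,3].round(4),s["ee_pos"].round(4),s["contact_force"].round(1),tcp(0)[0].round(4),s["gripper_width"])
d={n:bot.capture(n) for n in("side","top")};pickle.dump(d,open("c3.pkl","wb"))
f=lambda c,x,y,w,h,s:cv2.resize(c["color"][y:y+h,x:x+w],None,fx=s,fy=s,interpolation=cv2.INTER_CUBIC)
im=np.zeros((600,800,3),np.uint8)
for a,(u,v) in[(f(d["side"],240,170,180,210,2.5),(0,0)),(f(d["top"],200,220,190,130,1.8),(455,0)),(f(d["top"],325,240,66,66,5),(455,260))]:
    a=a[:600-v,:800-u];im[v:v+a.shape[0],u:u+a.shape[1]]=a
cv2.imwrite("pics/p3.png",im)
E
```

```text
[0.6024 0.241  0.0719] [0.5995 0.2359 0.0683] [-2.8  3.6  0.3] [0.6021 0.2407 0.069 ] 0.12886338266368413
```

View pics/p3.png

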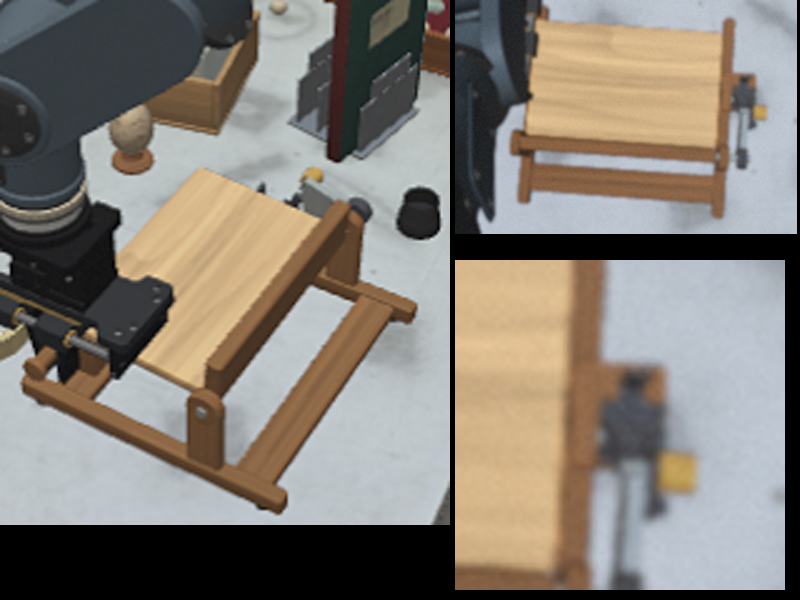

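```bash
python3 - <<'E'
from arc import *
d=pickle.load(open("c3.pkl","rb"));p=np.load("stand.npy")
for th in(0,.03,.06,.1,.14):
    p[3]=th;print(th,proj(d["side"],board(p,np.array([[.15,-.115,.007],[.01,.115,.007+.032]]))).round(1).tolist(),proj(d["top"],board(p,np.array([[.15,-.115,.007]]))).round(1).tolist())
print((240+205/2.5,170+168/2.5),(240+210/2.5,170+365/2.5))
C=load();Rc=R.from_matrix(C[:3,:3]);b0=tcp(0)[0]
for t in np.r_[np.linspace(0,.99,12)[1:],.95,.91]: print(t.round(3),Rc.inv().apply(tcp(t)[0]-b0).round(4)[1:])
E
```

```text
0 [[317.8, 238.8], [319.3, 314.4]] [[348.4, 235.9]]
0.03 [[317.9, 237.4], [319.9, 314.5]] [[348.5, 235.7]]
0.06 [[318.0, 236.0], [320.4, 314.6]] [[348.6, 235.5]]
0.1 [[318.3, 234.1], [321.1, 314.8]] [[348.7, 235.3]]
0.14 [[318.7, 232.2], [321.8, 315.1]] [[348.8, 235.2]]
(322.0, 237.2) (324.0, 316.0)
0.09 [-0.0006 -0.0121]
0.18 [-0.0022 -0.0242]
0.27 [-0.0049 -0.036 ]
0.36 [-0.0087 -0.0476]
0.45 [-0.0135 -0.0587]
0.54 [-0.0193 -0.0694]
0.63 [-0.026  -0.0795]
0.72 [-0.0336 -0.089 ]
0.81 [-0.042  -0.0978]
0.9 [-0.0512 -0.1057]
0.99 [-0.061  -0.1128]
0.95 [-0.0565 -0.1098]
0.91 [-0.0522 -0.1065]
```

{"fn": "play_rows", "kwargs": {"targets": [{"dx": 0, "dy": 0, "dz": 0.001, "rx": 0, "ry": 0, "rz": 0, "gripper": 1}, {"dx": 0, "dy": 0, "dz": 0.002, "rx": 0, "ry": 0, "rz": 0, "gripper": 1}, {"dx": 0, "dy": 0, "dz": 0.003, "rx": 0, "ry": 0, "rz": 0, "gripper": 1}, {"dx": 0, "dy": 0, "dz": 0.004, "rx": 0, "ry": 0, "rz": 0, "gripper": 1}, {"dx": 0, "dy": 0, "dz": 0.005, "rx": 0, "ry": 0, "rz": 0, "gripper": 1}, {"dx": 0, "dy": 0, "dz": 0.006, "rx": 0, "ry": 0, "rz": 0, "gripper": 1}, {"dx": 0, "dy": 0, "dz": 0.006, "rx": 0, "ry": 0, "rz": 0, "gripper": 1}, {"dx": 0, "dy": 0, "dz": 0.006, "rx": 0, "ry": 0, "rz": 0, "gripper": 1}, {"dx": 0, "dy": 0, "dz": 0.006, "rx": 0, "ry": 0, "rz": 0, "gripper": 1}, {"dx": 0, "dy": 0, "dz": 0.006, "rx": 0, "ry": 0, "rz": 0, "gripper": 1}]}}

```text
clock: 10.4
ee_pos: [0.5998, 0.2358, 0.063]
tcp_rot: [-2.318, -2.119, 0.007]
contact_force: [-3.6, 3.5, -1.8]
gripper_width: 0.124
gripper_force: 30.1
```

```bash
python3 - <<'E'
from arc import *
from station import bot
C=advance([0,0,.006,0,0,0])
d=pickle.load(open("c3.pkl","rb"));n={k:bot.capture(k) for k in("side","top")};pickle.dump(n,open("c4.pkl","wb"))
g=lambda c:cv2.cvtColor(c["color"],cv2.COLOR_BGR2GRAY)
a,b=g(d["side"]),g(n["side"])
for nm,(x,y,w,h) in dict(corner=(312,228,24,22),edge=(330,245,24,16),mid=(300,250,24,24),ref_hinge=(375,250,30,30)).items():
    t=a[y:y+h,x:x+w];r=cv2.matchTemplate(b[y-6:y+h+6,x-6:x+w+6],t,cv2.TM_CCOEFF_NORMED);r=cv2.resize(r,None,fx=10,fy=10,interpolation=cv2.INTER_CUBIC)
    m=cv2.minMaxLoc(r);print(nm,m[1],(np.array(m[3])-4.5)/10-6)
E
```

```text
corner 0.9313546419143677 [-0.65  1.05]
edge 0.9933285713195801 [-0.15  0.85]
mid 0.9899870157241821 [0.55 0.55]
ref_hinge 0.9988757371902466 [-0.05 -0.05]
```

{"fn": "play_rows", "kwargs": {"targets": [{"dx": 0, "dy": 0, "dz": 0.0015, "rx": 0, "ry": 0, "rz": 0, "gripper": 1}, {"dx": 0, "dy": 0, "dz": 0.003, "rx": 0, "ry": 0, "rz": 0, "gripper": 1}, {"dx": 0, "dy": 0, "dz": 0.0045, "rx": 0, "ry": 0, "rz": 0, "gripper": 1}, {"dx": 0, "dy": 0, "dz": 0.006, "rx": 0, "ry": 0, "rz": 0, "gripper": 1}, {"dx": 0, "dy": 0, "dz": 0.006, "rx": 0, "ry": 0, "rz": 0, "gripper": 1}, {"dx": 0, "dy": 0, "dz": 0.006, "rx": 0, "ry": 0, "rz": 0, "gripper": 1}, {"dx": 0, "dy": 0, "dz": 0.006, "rx": 0, "ry": 0, "rz": 0, "gripper": 1}, {"dx": 0, "dy": 0, "dz": 0.006, "rx": 0, "ry": 0, "rz": 0, "gripper": 1}, {"dx": 0, "dy": 0, "dz": 0.006, "rx": 0, "ry": 0, "rz": 0, "gripper": 1}, {"dx": 0, "dy": 0, "dz": 0.006, "rx": 0, "ry": 0, "rz": 0, "gripper": 1}]}}

```text
clock: 11.75
ee_pos: [0.5999, 0.2359, 0.0591]
tcp_rot: [-2.318, -2.12, 0.006]
contact_force: [-6.7, 2.6, 9.3]
gripper_width: 0.128
gripper_force: 30.2
```

```bash
python3 - <<'E'
from arc import *
from station import bot
C=advance([0,0,.006,0,0,0]);s=bot.state()
d=pickle.load(open("c4.pkl","rb"));n={k:bot.capture(k) for k in("side","top")};pickle.dump(n,open("c5.pkl","wb"))
g=lambda c:cv2.cvtColor(c["color"],cv2.COLOR_BGR2GRAY)
a,b=g(d["side"]),g(n["side"])
for nm,(x,y,w,h) in dict(corner=(312,228,24,22),edge=(330,245,24,16),mid=(300,250,24,24),ref_hinge=(375,250,30,30)).items():
    t=a[y:y+h,x:x+w];r=cv2.matchTemplate(b[y-6:y+h+6,x-6:x+w+6],t,cv2.TM_CCOEFF_NORMED);r=cv2.resize(r,None,fx=10,fy=10,interpolation=cv2.INTER_CUBIC)
    m=cv2.minMaxLoc(r);print(nm,m[1],(np.array(m[3])-4.5)/10-6)
E
```

```text
corner 0.9666460752487183 [-0.25  0.85]
edge 0.9902639389038086 [-0.15  0.65]
mid 0.9988141655921936 [0.35 0.45]
ref_hinge 0.9995095729827881 [-0.05  0.05]
```

{"fn": "play_rows", "kwargs": {"targets": [{"dx": 0, "dy": 0, "dz": -0.003, "rx": 0, "ry": 0, "rz": 0, "gripper": 0.7}, {"dx": 0, "dy": 0, "dz": -0.003, "rx": 0, "ry": 0, "rz": 0, "gripper": 0.7}, {"dx": 0, "dy": 0, "dz": -0.003, "rx": 0, "ry": 0, "rz": 0, "gripper": 0.7}, {"dx": 0, "dy": 0.001, "dz": -0.006, "rx": 0, "ry": 0, "rz": 0, "gripper": 0.7}, {"dx": 0, "dy": 0.002, "dz": -0.01, "rx": 0, "ry": 0, "rz": 0, "gripper": 0.7}, {"dx": 0, "dy": 0.002, "dz": -0.01, "rx": 0, "ry": 0, "rz": 0, "gripper": 0.8}, {"dx": 0, "dy": 0.002, "dz": -0.01, "rx": 0, "ry": 0, "rz": 0, "gripper": 1}, {"dx": 0, "dy": 0.002, "dz": -0.01, "rx": 0, "ry": 0, "rz": 0, "gripper": 1}, {"dx": 0, "dy": 0.002, "dz": -0.01, "rx": 0, "ry": 0, "rz": 0, "gripper": 1}, {"dx": 0, "dy": 0.002, "dz": -0.01, "rx": 0, "ry": 0, "rz": 0, "gripper": 1}]}}

```text
clock: 13.1
ee_pos: [0.5998, 0.2359, 0.0677]
tcp_rot: [-2.317, -2.117, 0.011]
contact_force: [-5.2, 0.9, 4.5]
gripper_width: 0.153
gripper_force: 30.0
```

{"fn": "play_rows", "kwargs": {"targets": [{"dx": 0, "dy": -0.0006, "dz": -0.012, "rx": 0, "ry": 0, "rz": 0, "gripper": 1}, {"dx": 0, "dy": -0.0022, "dz": -0.024, "rx": 0, "ry": 0, "rz": 0, "gripper": 1}, {"dx": 0, "dy": -0.005, "dz": -0.036, "rx": 0, "ry": 0, "rz": 0, "gripper": 1}, {"dx": 0, "dy": -0.0087, "dz": -0.0476, "rx": 0, "ry": 0, "rz": 0, "gripper": 1}, {"dx": 0, "dy": -0.0135, "dz": -0.0587, "rx": 0, "ry": 0, "rz": 0, "gripper": 1}, {"dx": 0, "dy": -0.0193, "dz": -0.0694, "rx": 0, "ry": 0, "rz": 0, "gripper": 1}, {"dx": 0, "dy": -0.026, "dz": -0.0795, "rx": 0, "ry": 0, "rz": 0, "gripper": 1}, {"dx": 0, "dy": -0.0336, "dz": -0.089, "rx": 0, "ry": 0, "rz": 0, "gripper": 1}, {"dx": 0, "dy": -0.042, "dz": -0.0978, "rx": 0, "ry": 0, "rz": 0, "gripper": 1}, {"dx": 0, "dy": -0.0512, "dz": -0.1057, "rx": 0, "ry": 0, "rz": 0, "gripper": 1}]}}

```text
clock: 14.35
ee_pos: [0.5539, 0.2403, 0.175]
tcp_rot: [2.316, 2.116, 0.004]
contact_force: [0.6, -1.2, -6.8]
gripper_width: 0.147
gripper_force: 30.0
```

```bash
cat > ang.py <<'E'
from arc import *
from station import bot
C=load();print("cmd",C[:3,3].round(4))
n={k:bot.capture(k) for k in("side","top")};pickle.dump(n,open("c6.pkl","wb"))
c=n["side"];p=np.load("stand.npy")
f=lambda c,x,y,w,h,s:cv2.resize(c["color"][y:y+h,x:x+w],None,fx=s,fy=s,interpolation=cv2.INTER_CUBIC)
im=np.zeros((600,800,3),np.uint8)
for a,(u,v) in[(f(c,250,170,160,200,2.9),(0,0)),(f(n["top"],325,240,66,66,5),(470,0)),(f(n["top"],200,210,190,150,1.7),(470,340))]:
    a=a[:600-v,:800-u];im[v:v+a.shape[0],u:u+a.shape[1]]=a
cv2.imwrite(f"pics/{sys.argv[1]}.png",im)
for th in(.8,.85,.9,.93,.97,1.0,1.03,1.07):
    p[3]=th;q=(proj(c,board(p,np.array([[.15,-.115,.007],[.01,-.115,.007]])))-[250,170])*2.9
    print(th,q.round(0).tolist())
E
python3 -c "
from h import *
advance([0,.002,-.01,0,0,0]);advance([0,-.0512,-.1057,0,0,0])"
python3 ang.py a1
```

```text
cmd [0.5534 0.2454 0.1757]
0.8 [[253.0, 114.0], [362.0, 256.0]]
0.85 [[260.0, 111.0], [362.0, 256.0]]
0.9 [[267.0, 109.0], [363.0, 257.0]]
0.93 [[271.0, 107.0], [363.0, 257.0]]
0.97 [[278.0, 106.0], [364.0, 257.0]]
1.0 [[282.0, 105.0], [364.0, 257.0]]
1.03 [[287.0, 104.0], [365.0, 257.0]]
1.07 [[293.0, 103.0], [365.0, 258.0]]
```

View pics/a1.png

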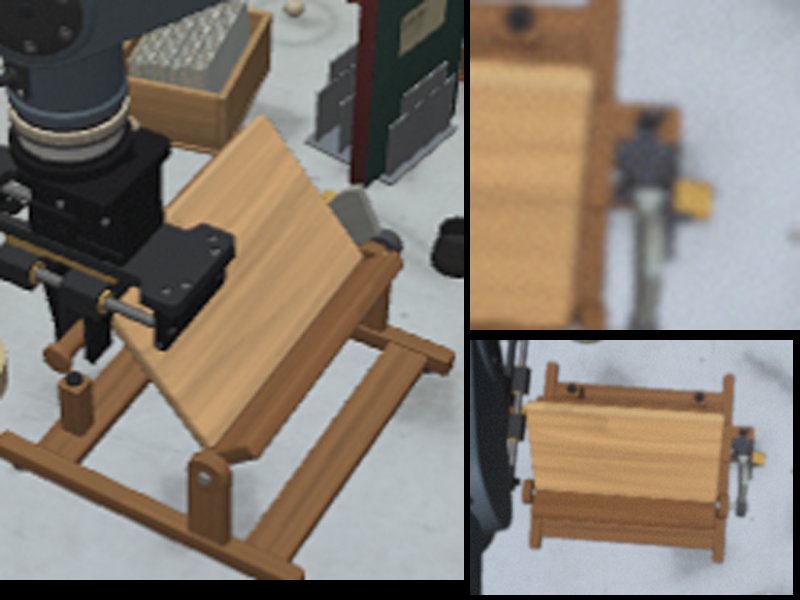

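Corner at (266,117) → θ≈0.86; pads fix the bar's x, so I use TCP x as the angle gauge (want ≈0.537, θ≈1.02).

{"fn": "play_rows", "kwargs": {"targets": [{"dx": 0, "dy": -0.003, "dz": -0.003, "rx": 0, "ry": 0, "rz": 0, "gripper": 1}, {"dx": 0, "dy": -0.006, "dz": -0.006, "rx": 0, "ry": 0, "rz": 0, "gripper": 1}, {"dx": 0, "dy": -0.009, "dz": -0.0085, "rx": 0, "ry": 0, "rz": 0, "gripper": 1}, {"dx": 0, "dy": -0.012, "dz": -0.011, "rx": 0, "ry": 0, "rz": 0, "gripper": 1}, {"dx": 0, "dy": -0.0145, "dz": -0.013, "rx": 0, "ry": 0, "rz": 0, "gripper": 1}, {"dx": 0, "dy": -0.0165, "dz": -0.015, "rx": 0, "ry": 0, "rz": 0, "gripper": 1}, {"dx": 0, "dy": -0.0165, "dz": -0.015, "rx": 0, "ry": 0, "rz": 0, "gripper": 1}, {"dx": 0, "dy": -0.0165, "dz": -0.015, "rx": 0, "ry": 0, "rz": 0, "gripper": 1}, {"dx": 0, "dy": -0.0165, "dz": -0.015, "rx": 0, "ry": 0, "rz": 0, "gripper": 1}, {"dx": 0, "dy": -0.0165, "dz": -0.015, "rx": 0, "ry": 0, "rz": 0, "gripper": 1}]}}

```text
clock: 15.7
ee_pos: [0.5365, 0.242, 0.1888]
tcp_rot: [2.318, 2.118, -0.0]
contact_force: [5.4, -0.6, 1.7]
gripper_width: 0.151
gripper_force: 30.0
```

```bash
python3 -c "
from h import *
advance([0,-.0165,-.015,0,0,0])"
python3 ang.py a2; python3 - <<'E'
from h import *
# board edge near upper right corner: compare to c0 by template along shift
a=pickle.load(open("c0.pkl","rb"));b=pickle.load(open("c6.pkl","rb"))
for n,(x,y,w,h) in(("side",(340,200,22,20)),("top",(335,255,20,20))):
    t=a[n]["color"][y:y+h,x:x+w];r=cv2.matchTemplate(b[n]["color"][y-12:y+h+12,x-20:x+w+20],t,cv2.TM_CCOEFF_NORMED);m=cv2.minMaxLoc(r);print(n,m[1],np.array(m[3])-[20,12])
p=np.load("stand.npy")
for th in(.93,.97,1.0,1.03,1.07):
    p[3]=th;print(th,proj(a["side"],board(p,np.array([[.15,-.115,.007]]))).round(1).tolist(),proj(a["top"],board(p,np.array([[.15,-.115,.007]]))).round(1).tolist())
E
```

```text
cmd [0.537  0.2468 0.1907]
0.8 [[253.0, 114.0], [362.0, 256.0]]
0.85 [[260.0, 111.0], [362.0, 256.0]]
0.9 [[267.0, 109.0], [363.0, 257.0]]
0.93 [[271.0, 107.0], [363.0, 257.0]]
0.97 [[278.0, 106.0], [364.0, 257.0]]
1.0 [[282.0, 105.0], [364.0, 257.0]]
1.03 [[287.0, 104.0], [365.0, 257.0]]
1.07 [[293.0, 103.0], [365.0, 258.0]]
side 0.9204587936401367 [0 0]
top 0.6751757860183716 [ 0 -2]
0.93 [[343.6, 207.0]] [[349.5, 258.5]]
0.97 [[345.7, 206.5]] [[349.4, 260.9]]
1.0 [[347.3, 206.2]] [[349.4, 262.7]]
1.03 [[348.9, 205.9]] [[349.3, 264.7]]
1.07 [[351.2, 205.6]] [[349.2, 267.3]]
```

{"fn": "play_rows", "kwargs": {"targets": [{"dx": 0, "dy": 0.003, "dz": 0.0015, "rx": 0, "ry": 0, "rz": 0, "gripper": 1}, {"dx": 0, "dy": 0.006, "dz": 0.0035, "rx": 0, "ry": 0, "rz": 0, "gripper": 1}, {"dx": 0, "dy": 0.009, "dz": 0.006, "rx": 0, "ry": 0, "rz": 0, "gripper": 1}, {"dx": 0, "dy": 0.011, "dz": 0.008, "rx": 0, "ry": 0, "rz": 0, "gripper": 1}, {"dx": 0, "dy": 0.0125, "dz": 0.0095, "rx": 0, "ry": 0, "rz": 0, "gripper": 1}, {"dx": 0, "dy": 0.0135, "dz": 0.0105, "rx": 0, "ry": 0, "rz": 0, "gripper": 1}, {"dx": 0, "dy": 0.0135, "dz": 0.0105, "rx": 0, "ry": 0, "rz": 0, "gripper": 1}, {"dx": 0, "dy": 0.0135, "dz": 0.0105, "rx": 0, "ry": 0, "rz": 0, "gripper": 1}, {"dx": 0, "dy": 0.0135, "dz": 0.0105, "rx": 0, "ry": 0, "rz": 0, "gripper": 1}, {"dx": 0, "dy": 0.0135, "dz": 0.0105, "rx": 0, "ry": 0, "rz": 0, "gripper": 1}]}}

```text
clock: 17.05
ee_pos: [0.5482, 0.241, 0.1801]
tcp_rot: [-2.319, -2.119, 0.004]
contact_force: [-0.9, -2.3, 15.4]
gripper_width: 0.148
gripper_force: 30.0
```

```bash
python3 -c "
from h import *
advance([0,.0135,.0105,0,0,0])"
cat > tm.py <<'E'
from h import *
from station import bot
# track board corner vs c3..: fit theta by reading the light top-edge strip in the top view at 3 columns
n=bot.capture("top");a=pickle.load(open("c0.pkl","rb"))["top"]
o=[]
for x in(300,315,330,340):
    t=a["color"][245:285,x-3:x+4].astype(float).mean(1)[:,0];b=n["color"][235:290,x-3:x+4].astype(float).mean(1)[:,0]
    # strip = brightest blue-channel on wood: gradient at back edge
    f=lambda v:np.argmax(np.gradient(cv2.GaussianBlur(v.reshape(-1,1),(1,5),1).ravel()))
    r=cv2.matchTemplate(n["color"][235:290,x-3:x+4],a["color"][256:270,x-3:x+4],cv2.TM_CCOEFF_NORMED)
    m=cv2.minMaxLoc(r);o.append((round(m[1],3),m[3][1]+235-256))
print(o)
E
python3 tm.py
```

```text
[(0.678, -9), (0.716, 20), (0.702, 20), (0.659, 0)]
```

Force +15 N and x=0.548: board rests in the 0.93 notch. Release, rise and move toward the register.

```bash
python3 - <<'E'
from h import *
C=load();C[1,3]-=.0045;np.save("cmd.npy",C)
g=np.load("reg.npy");c=np.array([g[0],g[1],0])+R.from_euler('z',g[2]).apply([-.009,0,0]);print(c)
for r in rows(C,[([.548,.242,.36],down(-.09)),([.54,.0,.37],down(-.16)),(c+[0,0,.34],down(-.243))]):print(r.tolist())
E
```

```text
[ 0.49815257 -0.26362822  0.        ]
[0.001, -0.003, -0.18, -0.001, -0.0, 0.0]
[-0.241, 0.011, -0.19, -0.001, -0.0, 0.07]
[-0.507, -0.007, -0.16, -0.001, -0.0, 0.153]
```

{"fn": "play_rows", "kwargs": {"targets": [{"dx": 0, "dy": 0, "dz": 0, "rx": 0, "ry": 0, "rz": 0, "gripper": 0.7}, {"dx": 0, "dy": 0, "dz": 0, "rx": 0, "ry": 0, "rz": 0, "gripper": 0.5}, {"dx": 0, "dy": 0, "dz": 0, "rx": 0, "ry": 0, "rz": 0, "gripper": 0}, {"dx": 0, "dy": 0, "dz": -0.02, "rx": 0, "ry": 0, "rz": 0, "gripper": 0}, {"dx": 0, "dy": 0, "dz": -0.06, "rx": 0, "ry": 0, "rz": 0, "gripper": 0}, {"dx": 0, "dy": 0, "dz": -0.11, "rx": 0, "ry": 0, "rz": 0, "gripper": 0}, {"dx": -0.01, "dy": 0, "dz": -0.15, "rx": 0, "ry": 0, "rz": 0, "gripper": 0}, {"dx": -0.05, "dy": 0.002, "dz": -0.19, "rx": 0, "ry": 0, "rz": 0.02, "gripper": 0}, {"dx": -0.1, "dy": 0.005, "dz": -0.19, "rx": 0, "ry": 0, "rz": 0.04, "gripper": 0}, {"dx": -0.15, "dy": 0.008, "dz": -0.19, "rx": 0, "ry": 0, "rz": 0.06, "gripper": 0}]}}

```text
clock: 18.35
ee_pos: [0.5433, 0.0901, 0.3682]
tcp_rot: [2.381, 2.049, -0.003]
contact_force: [0.1, -0.3, 0.0]
gripper_width: 0.997
gripper_force: 0.0
```

{"fn": "play_rows", "kwargs": {"targets": [{"dx": -0.055, "dy": 0, "dz": 0, "rx": 0, "ry": 0, "rz": 0.015, "gripper": 0}, {"dx": -0.11, "dy": 0, "dz": 0, "rx": 0, "ry": 0, "rz": 0.03, "gripper": 0}, {"dx": -0.165, "dy": -0.004, "dz": 0, "rx": 0, "ry": 0, "rz": 0.05, "gripper": 0}, {"dx": -0.22, "dy": -0.01, "dz": 0, "rx": 0, "ry": 0, "rz": 0.07, "gripper": 0}, {"dx": -0.275, "dy": -0.02, "dz": 0.005, "rx": 0, "ry": 0, "rz": 0.09, "gripper": 0}, {"dx": -0.32, "dy": -0.03, "dz": 0.015, "rx": 0, "ry": 0, "rz": 0.093, "gripper": 0}, {"dx": -0.355, "dy": -0.037, "dz": 0.025, "rx": 0, "ry": 0, "rz": 0.093, "gripper": 0}, {"dx": -0.355, "dy": -0.037, "dz": 0.03, "rx": 0, "ry": 0, "rz": 0.093, "gripper": 0}, {"dx": -0.355, "dy": -0.037, "dz": 0.03, "rx": 0, "ry": 0, "rz": 0.093, "gripper": 0}, {"dx": -0.355, "dy": -0.037, "dz": 0.03, "rx": 0, "ry": 0, "rz": 0.093, "gripper": 0}]}}

```text
clock: 19.6
ee_pos: [0.4546, -0.2533, 0.3391]
tcp_rot: [2.472, 1.937, -0.002]
contact_force: [-0.2, -0.6, -0.3]
gripper_width: 0.998
gripper_force: 0.0
```

```bash
python3 - <<'E'
from h import *
from station import bot
advance([-.15,.008,-.19,0,0,.06]);C=advance([-.355,-.037,.03,0,0,.093]);s=bot.state();print(C[:3,3].round(4),s["ee_pos"].round(4),s["tcp_rot"],rows(C,[([.5,-.26,.34],down(-.243))]))
n={k:bot.capture(k) for k in("wrist","side")};pickle.dump(n,open("c7.pkl","wb"))
w=n["wrist"];im=np.zeros((600,800,3),np.uint8);im[:390,:520]=cv2.resize(w["color"],(520,390))
f=lambda c,x,y,w,h,s:cv2.resize(c["color"][y:y+h,x:x+w],None,fx=s,fy=s,interpolation=cv2.INTER_CUBIC)
for a,(u,v) in[(f(n["side"],250,180,160,190,1.7),(525,0)),(f(n["side"],345,130,100,110,1.9),(525,340)),(w["color"][280:480,100:600],(0,395))]:
    a=a[:600-v,:800-u];im[v:v+a.shape[0],u:u+a.shape[1]]=a
cv2.imwrite("pics/w7.png",im)
g=np.load("reg.npy");B=np.array([[210,75,0],[210,75,18],[210,-75,0],[210,-75,18]])/1e3
q=R.from_euler('z',g[2]).apply(np.c_[-B[:,2],B[:,1],B[:,0]+.005])+[g[0],g[1],0];print(proj(w,q).round(0).tolist())
p=np.load("stand.npy");
for th in(.79,.93,1.07):p[3]=th;print(th,((proj(n["side"],board(p,np.array([[.15,-.115,.007],[.15,.115,.007]])))+[1.7,3.5]-[250,180])*1.7+[525,0]).round(0).tolist())
E
```

```text
[ 0.4554 -0.2545  0.3401] [ 0.4546 -0.2533  0.3391] [ 2.47197923e+00  1.93720505e+00 -1.67393382e-03] [array([ 0.005,  0.045,  0.   , -0.001, -0.   ,  0.   ])]
[[398.0, 124.0], [372.0, 124.0], [388.0, 323.0], [365.0, 323.0]]
0.79 [[676.0, 56.0], [577.0, 161.0]]
0.93 [[687.0, 52.0], [589.0, 158.0]]
1.07 [[700.0, 49.0], [602.0, 156.0]]
```

View pics/w7.png

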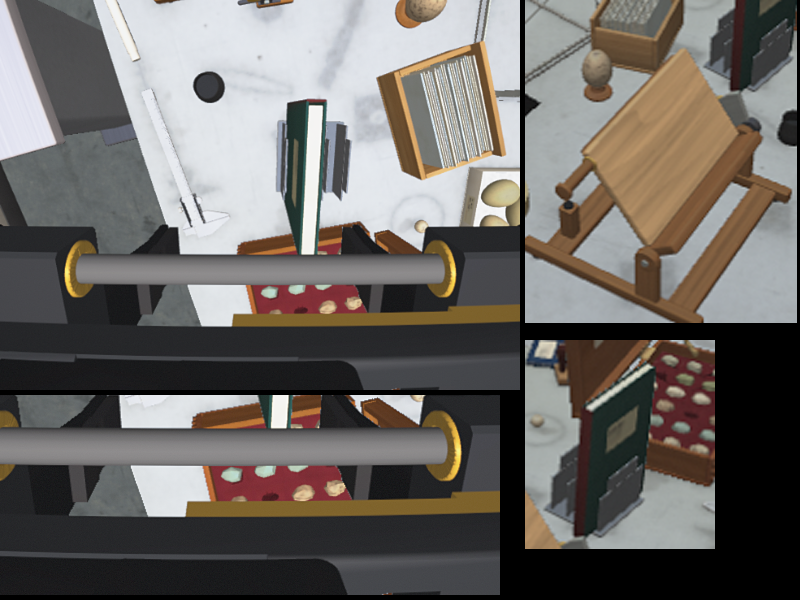

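Board corners (687,52),(588,158) match θ=0.93; register top's edge ~3 px (2 mm) toward +tool y from the model. Check the case lid clearance.

```bash
python3 - <<'E'
from h import *
d=pickle.load(open("c0.pkl","rb"))
for a,b in(((545,197),(366,103)),((515,232),(370,168)),((545,197),(370,98))):
    for z in(.05,.1,.15,.2,.25):
        P=onz(d["top"],a,z);print(z,P.round(3),(proj(d["side"],[P])[0]-b).round(0))
C=load()
t=np.array([.500,-.264,0])+R.from_euler('z',-.243).apply([0,.012,0])
for z in(.34,.17):print(rows(C,[(t+[0,0,z],down(-.243))]))
E
```

```text
0.05 [ 0.685 -0.497  0.05 ] [-7. 48.]
0.1 [ 0.672 -0.47   0.1  ] [-5. 38.]
0.15 [ 0.658 -0.444  0.15 ] [-4. 28.]
0.2 [ 0.645 -0.417  0.2  ] [-2. 17.]
0.25 [ 0.632 -0.39   0.25 ] [-1.  6.]
0.05 [ 0.602 -0.413  0.05 ] [5. 3.]
0.1 [ 0.593 -0.39   0.1  ] [ 6. -8.]
0.15 [ 0.583 -0.368  0.15 ] [  7. -19.]
0.2 [ 0.574 -0.345  0.2  ] [  9. -30.]
0.25 [ 0.565 -0.323  0.25 ] [ 10. -43.]
0.05 [ 0.685 -0.497  0.05 ] [-11.  53.]
0.1 [ 0.672 -0.47   0.1  ] [-9. 43.]
0.15 [ 0.658 -0.444  0.15 ] [-8. 33.]
0.2 [ 0.645 -0.417  0.2  ] [-6. 22.]
0.25 [ 0.632 -0.39   0.25 ] [-5. 11.]
[array([ 0.014,  0.046,  0.   , -0.001, -0.   ,  0.   ])]
[array([ 0.014,  0.046,  0.17 , -0.001, -0.   ,  0.   ])]
```

{"fn": "play_rows", "kwargs": {"targets": [{"dx": 0.014, "dy": 0.046, "dz": 0, "rx": 0, "ry": 0, "rz": 0, "gripper": 0.2}, {"dx": 0.014, "dy": 0.046, "dz": 0.03, "rx": 0, "ry": 0, "rz": 0, "gripper": 0.35}, {"dx": 0.014, "dy": 0.046, "dz": 0.065, "rx": 0, "ry": 0, "rz": 0, "gripper": 0.35}, {"dx": 0.014, "dy": 0.046, "dz": 0.1, "rx": 0, "ry": 0, "rz": 0, "gripper": 0.35}, {"dx": 0.014, "dy": 0.046, "dz": 0.135, "rx": 0, "ry": 0, "rz": 0, "gripper": 0.35}, {"dx": 0.014, "dy": 0.046, "dz": 0.17, "rx": 0, "ry": 0, "rz": 0, "gripper": 0.4}, {"dx": 0.014, "dy": 0.046, "dz": 0.17, "rx": 0, "ry": 0, "rz": 0, "gripper": 0.7}, {"dx": 0.014, "dy": 0.046, "dz": 0.17, "rx": 0, "ry": 0, "rz": 0, "gripper": 1}, {"dx": 0.014, "dy": 0.046, "dz": 0.17, "rx": 0, "ry": 0, "rz": 0, "gripper": 1}, {"dx": 0.014, "dy": 0.046, "dz": 0.17, "rx": 0, "ry": 0, "rz": 0, "gripper": 1}]}}

```text
clock: 20.95
ee_pos: [0.5028, -0.2528, 0.1703]
tcp_rot: [2.471, 1.934, -0.001]
contact_force: [-0.5, -0.7, 0.5]
gripper_width: 0.232
gripper_force: 0.0
```

{"fn": "play_rows", "kwargs": {"targets": [{"dx": 0, "dy": 0, "dz": 0, "rx": 0, "ry": 0, "rz": 0, "gripper": 1}, {"dx": 0, "dy": 0, "dz": 0, "rx": 0, "ry": 0, "rz": 0, "gripper": 1}, {"dx": 0, "dy": 0, "dz": -0.01, "rx": 0, "ry": 0, "rz": 0, "gripper": 1}, {"dx": 0, "dy": 0, "dz": -0.03, "rx": 0, "ry": 0, "rz": 0, "gripper": 1}, {"dx": 0, "dy": 0, "dz": -0.05, "rx": 0, "ry": 0, "rz": 0, "gripper": 1}, {"dx": 0, "dy": 0, "dz": -0.08, "rx": 0, "ry": 0, "rz": 0, "gripper": 1}, {"dx": 0, "dy": 0, "dz": -0.11, "rx": 0, "ry": 0, "rz": 0, "gripper": 1}, {"dx": 0, "dy": 0, "dz": -0.14, "rx": 0, "ry": 0, "rz": 0, "gripper": 1}, {"dx": 0, "dy": 0, "dz": -0.17, "rx": 0, "ry": 0, "rz": 0, "gripper": 1}, {"dx": 0, "dy": 0, "dz": -0.2, "rx": 0, "ry": 0, "rz": 0, "gripper": 1}]}}

```text
clock: 22.2
ee_pos: [0.5014, -0.2514, 0.3692]
tcp_rot: [-2.474, -1.935, 0.003]
contact_force: [-0.9, -1.2, -4.2]
gripper_width: 0.203
gripper_force: 29.9
```

```bash
cat > place.py <<'E'
from h import *
def bp(x,z,y=.012,th=.93,pitch=-.6408):
    p=np.load("stand.npy");p[3]=th;return board(p,np.array([[x,y,z]]))[0],down(p[2],pitch)
E
python3 - <<'E'
from place import *
advance([.014,.046,.17,0,0,0]);C=advance([0,0,-.2,0,0,0]);print(C[:3,3].round(4))
Rb=bp(.2,.02)[1];p=np.load("stand.npy");p[3]=.93
print(Rb.apply([0,0,1]),board(p,np.array([[0,0,0],[-1,0,0]]))@np.eye(3))
w=[([.48,-.15,.43],down(-.2,-.15)),([.50,-.03,.44],down(-.12,-.4)),bp(.255,.076),bp(.215,.045),bp(.187,.024)]
for a in w:print(a[0].round(3))
for r in rows(C,w):print(r.tolist())
D=mat(*w[2]); print(rows(D,[w[3],w[4]]))
E
```

```text
[ 0.5035 -0.252   0.3701]
[-0.59552087  0.05257263 -0.80161774] [[ 0.45505655  0.11014413  0.088     ]
 [-0.14046139  0.1627165  -0.71361994]]Traceback (most recent call last):
  File "<stdin>", line 6, in <module>
AttributeError: 'list' object has no attribute 'round'. Did you mean: 'count'?
```

```bash
python3 - <<'E'
from place import *
C=load()
w=[([.48,-.15,.43],down(-.2,-.15)),([.50,-.03,.44],down(-.12,-.4)),bp(.255,.076),bp(.215,.045),bp(.187,.024)]
for a in w:print(np.round(a[0],3))
for r in rows(C,w):print(r.tolist())
D=mat(*w[2]); print(rows(D,[w[3],w[4]]))
E
```

```text
[ 0.48 -0.15  0.43]
[ 0.5  -0.03  0.44]
[0.547 0.114 0.338]
[0.548 0.114 0.287]
[0.548 0.114 0.252]
[0.093, -0.047, -0.06, 0.149, -0.003, -0.043]
[0.215, -0.057, -0.07, 0.399, -0.025, -0.121]
[0.366, -0.046, 0.032, 0.639, -0.05, -0.149]
[0.366, -0.045, 0.083, 0.639, -0.05, -0.149]
[0.366, -0.044, 0.118, 0.639, -0.05, -0.149]
[array([ 0.   ,  0.031,  0.04 , -0.   ,  0.   ,  0.   ]), array([ 0.   ,  0.052,  0.068, -0.   ,  0.   ,  0.   ])]
```

{"fn": "play_rows", "kwargs": {"targets": [{"dx": 0.03, "dy": -0.015, "dz": -0.03, "rx": 0.05, "ry": 0, "rz": -0.015, "gripper": 1}, {"dx": 0.065, "dy": -0.035, "dz": -0.05, "rx": 0.1, "ry": 0, "rz": -0.03, "gripper": 1}, {"dx": 0.105, "dy": -0.047, "dz": -0.06, "rx": 0.17, "ry": -0.005, "rz": -0.05, "gripper": 1}, {"dx": 0.15, "dy": -0.052, "dz": -0.07, "rx": 0.26, "ry": -0.013, "rz": -0.08, "gripper": 1}, {"dx": 0.195, "dy": -0.055, "dz": -0.07, "rx": 0.35, "ry": -0.02, "rz": -0.11, "gripper": 1}, {"dx": 0.24, "dy": -0.056, "dz": -0.07, "rx": 0.44, "ry": -0.03, "rz": -0.13, "gripper": 1}, {"dx": 0.285, "dy": -0.054, "dz": -0.06, "rx": 0.53, "ry": -0.04, "rz": -0.14, "gripper": 1}, {"dx": 0.33, "dy": -0.05, "dz": -0.03, "rx": 0.6, "ry": -0.045, "rz": -0.147, "gripper": 1}, {"dx": 0.366, "dy": -0.046, "dz": 0.005, "rx": 0.639, "ry": -0.05, "rz": -0.149, "gripper": 1}, {"dx": 0.366, "dy": -0.046, "dz": 0.032, "rx": 0.639, "ry": -0.05, "rz": -0.149, "gripper": 1}]}}

```text
clock: 23.45
ee_pos: [0.5462, 0.1169, 0.3324]
tcp_rot: [-1.921, -1.764, 0.589]
contact_force: [0.3, -0.3, -4.2]
gripper_width: 0.206
gripper_force: 30.0
```

{"fn": "play_rows", "kwargs": {"targets": [{"dx": 0, "dy": 0, "dz": 0, "rx": 0, "ry": 0, "rz": 0, "gripper": 1}, {"dx": 0, "dy": 0.006, "dz": 0.008, "rx": 0, "ry": 0, "rz": 0, "gripper": 1}, {"dx": 0, "dy": 0.013, "dz": 0.018, "rx": 0, "ry": 0, "rz": 0, "gripper": 1}, {"dx": 0, "dy": 0.021, "dz": 0.028, "rx": 0, "ry": 0, "rz": 0, "gripper": 1}, {"dx": 0, "dy": 0.03, "dz": 0.038, "rx": 0, "ry": 0, "rz": 0, "gripper": 1}, {"dx": 0, "dy": 0.037, "dz": 0.047, "rx": 0, "ry": 0, "rz": 0, "gripper": 1}, {"dx": 0, "dy": 0.044, "dz": 0.056, "rx": 0, "ry": 0, "rz": 0, "gripper": 1}, {"dx": 0, "dy": 0.044, "dz": 0.056, "rx": 0, "ry": 0, "rz": 0, "gripper": 1}, {"dx": 0, "dy": 0.044, "dz": 0.056, "rx": 0, "ry": 0, "rz": 0, "gripper": 1}, {"dx": 0, "dy": 0.044, "dz": 0.056, "rx": 0, "ry": 0, "rz": 0, "gripper": 1}]}}

```text
clock: 24.7
ee_pos: [0.5477, 0.114, 0.2655]
tcp_rot: [-1.926, -1.762, 0.586]
contact_force: [-0.3, -0.3, -2.7]
gripper_width: 0.203
gripper_force: 30.0
```

```bash
python3 - <<'E'
from place import *
from station import bot
advance([.366,-.046,.032,.639,-.05,-.149]);C=advance([0,.044,.056,0,0,0]);s=bot.state()
M=mat(s["ee_pos"],R.from_rotvec(s["tcp_rot"]));print(C[:3,3].round(4),s["ee_pos"].round(4),s["contact_force"].round(1))
p=np.load("stand.npy");p[3]=.93
O=board(p,np.zeros((1,3)))[0];A=np.array([board(p,np.eye(3)[[i]])[0]-O for i in range(3)])
print("tcp in board",(A@(M[:3,3]-O)).round(4),"\naxes",(A@M[:3,:3]).round(3).tolist())
n={k:bot.capture(k) for k in("side","top")};pickle.dump(n,open("c8.pkl","wb"))
f=lambda c,x,y,w,h,s:cv2.resize(c["color"][y:y+h,x:x+w],None,fx=s,fy=s,interpolation=cv2.INTER_CUBIC)
im=np.zeros((600,800,3),np.uint8)
for a,(u,v) in[(f(n["side"],240,120,180,260,2.3),(0,0)),(f(n["top"],200,210,200,140,1.9),(416,0)),(f(n["side"],320,240,80,70,4.5),(416,268))]:
    a=a[:600-v,:800-u];im[v:v+a.shape[0],u:u+a.shape[1]]=a
cv2.imwrite("pics/p8.png",im)
E
```

```text
[0.5486 0.1141 0.2669] [0.5477 0.114  0.2655] [-0.3 -0.3 -2.7]
tcp in board [0.1973 0.012  0.0325] 
axes [[-0.002, 0.001, -1.0], [1.0, -0.002, -0.002], [-0.002, -1.0, -0.001]]
```

View pics/p8.png

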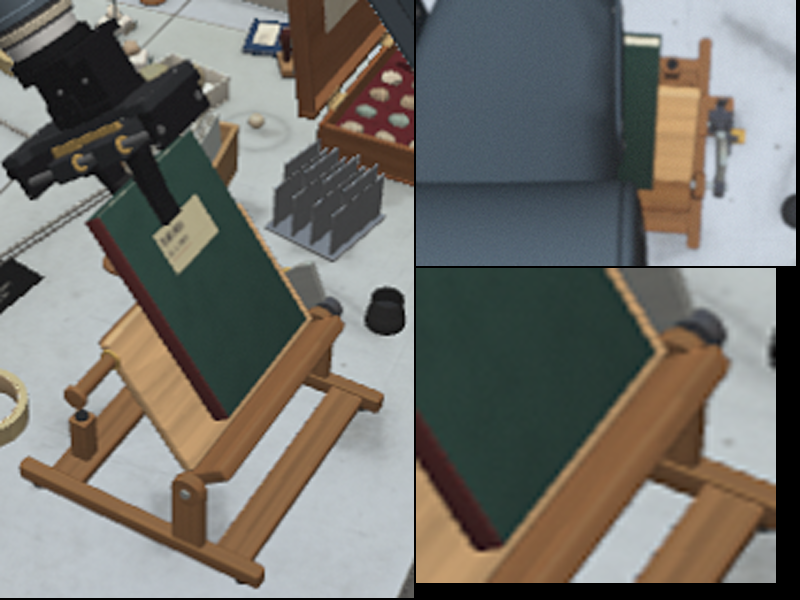

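Register hangs parallel to the board, label out and upright, its foot ~22 mm above the ledge and ~16 mm off the face. Move in gently.

{"fn": "play_rows", "kwargs": {"targets": [{"dx": 0, "dy": 0.003, "dz": 0.004, "rx": 0, "ry": 0, "rz": 0, "gripper": 1}, {"dx": 0, "dy": 0.006, "dz": 0.008, "rx": 0, "ry": 0, "rz": 0, "gripper": 1}, {"dx": 0, "dy": 0.009, "dz": 0.012, "rx": 0, "ry": 0, "rz": 0, "gripper": 1}, {"dx": 0, "dy": 0.012, "dz": 0.015, "rx": 0, "ry": 0, "rz": 0, "gripper": 1}, {"dx": 0, "dy": 0.013, "dz": 0.017, "rx": 0, "ry": 0, "rz": 0, "gripper": 1}, {"dx": 0, "dy": 0.013, "dz": 0.019, "rx": 0, "ry": 0, "rz": 0, "gripper": 1}, {"dx": 0, "dy": 0.013, "dz": 0.02, "rx": 0, "ry": 0, "rz": 0, "gripper": 1}, {"dx": 0, "dy": 0.013, "dz": 0.021, "rx": 0, "ry": 0, "rz": 0, "gripper": 1}, {"dx": 0, "dy": 0.013, "dz": 0.021, "rx": 0, "ry": 0, "rz": 0, "gripper": 1}, {"dx": 0, "dy": 0.013, "dz": 0.021, "rx": 0, "ry": 0, "rz": 0, "gripper": 1}]}}

```text
clock: 26.05
ee_pos: [0.5453, 0.1141, 0.2405]
tcp_rot: [-1.926, -1.761, 0.586]
contact_force: [0.3, -0.3, -3.3]
gripper_width: 0.207
gripper_force: 30.0
```

No contact yet; press further in small steps.

{"fn": "play_rows", "kwargs": {"targets": [{"dx": 0, "dy": 0.001, "dz": 0.001, "rx": 0, "ry": 0, "rz": 0, "gripper": 1}, {"dx": 0, "dy": 0.002, "dz": 0.001, "rx": 0, "ry": 0, "rz": 0, "gripper": 1}, {"dx": 0, "dy": 0.003, "dz": 0.002, "rx": 0, "ry": 0, "rz": 0, "gripper": 1}, {"dx": 0, "dy": 0.003, "dz": 0.002, "rx": 0, "ry": 0, "rz": 0, "gripper": 1}, {"dx": 0, "dy": 0.003, "dz": 0.003, "rx": 0, "ry": 0, "rz": 0, "gripper": 1}, {"dx": 0, "dy": 0.003, "dz": 0.003, "rx": 0, "ry": 0, "rz": 0, "gripper": 1}, {"dx": 0, "dy": 0.003, "dz": 0.003, "rx": 0, "ry": 0, "rz": 0, "gripper": 1}, {"dx": 0, "dy": 0.003, "dz": 0.003, "rx": 0, "ry": 0, "rz": 0, "gripper": 1}, {"dx": 0, "dy": 0.003, "dz": 0.003, "rx": 0, "ry": 0, "rz": 0, "gripper": 1}, {"dx": 0, "dy": 0.003, "dz": 0.003, "rx": 0, "ry": 0, "rz": 0, "gripper": 1}]}}

```text
clock: 27.3
ee_pos: [0.5456, 0.1138, 0.2377]
tcp_rot: [-1.925, -1.76, 0.588]
contact_force: [0.1, -1.0, 5.6]
gripper_width: 0.208
gripper_force: 30.0
```

{"fn": "play_rows", "kwargs": {"targets": [{"dx": 0, "dy": 0.001, "dz": 0, "rx": 0, "ry": 0, "rz": 0, "gripper": 1}, {"dx": 0, "dy": 0.001, "dz": 0, "rx": 0, "ry": 0, "rz": 0, "gripper": 1}, {"dx": 0, "dy": 0.002, "dz": 0, "rx": 0, "ry": 0, "rz": 0, "gripper": 1}, {"dx": 0, "dy": 0.002, "dz": 0, "rx": 0, "ry": 0, "rz": 0, "gripper": 1}, {"dx": 0, "dy": 0.003, "dz": 0, "rx": 0, "ry": 0, "rz": 0, "gripper": 1}, {"dx": 0, "dy": 0.003, "dz": 0, "rx": 0, "ry": 0, "rz": 0, "gripper": 1}, {"dx": 0, "dy": 0.003, "dz": 0, "rx": 0, "ry": 0, "rz": 0, "gripper": 1}, {"dx": 0, "dy": 0.003, "dz": 0, "rx": 0, "ry": 0, "rz": 0, "gripper": 1}, {"dx": 0, "dy": 0.003, "dz": 0, "rx": 0, "ry": 0, "rz": 0, "gripper": 1}, {"dx": 0, "dy": 0.003, "dz": 0, "rx": 0, "ry": 0, "rz": 0, "gripper": 1}]}}

```text
clock: 28.55
ee_pos: [0.5466, 0.1137, 0.2371]
tcp_rot: [-1.922, -1.758, 0.591]
contact_force: [-1.7, -0.6, 9.1]
gripper_width: 0.205
gripper_force: 30.0
```

{"fn": "play_rows", "kwargs": {"targets": [{"dx": 0, "dy": 0, "dz": 0, "rx": 0, "ry": 0, "rz": 0, "gripper": 0.75}, {"dx": 0, "dy": 0, "dz": 0, "rx": 0, "ry": 0, "rz": 0, "gripper": 0.65}, {"dx": 0, "dy": -0.003, "dz": 0, "rx": 0, "ry": 0, "rz": 0, "gripper": 0.5}, {"dx": 0, "dy": -0.003, "dz": 0, "rx": 0, "ry": 0, "rz": 0, "gripper": 0.45}, {"dx": 0, "dy": -0.003, "dz": 0, "rx": 0, "ry": 0, "rz": 0, "gripper": 0.45}, {"dx": 0, "dy": -0.003, "dz": 0, "rx": 0, "ry": 0, "rz": 0, "gripper": 0.45}, {"dx": 0, "dy": -0.003, "dz": -0.01, "rx": 0, "ry": 0, "rz": 0, "gripper": 0.45}, {"dx": 0, "dy": -0.003, "dz": -0.03, "rx": 0, "ry": 0, "rz": 0, "gripper": 0.45}, {"dx": 0, "dy": -0.003, "dz": -0.055, "rx": 0, "ry": 0, "rz": 0, "gripper": 0.45}, {"dx": 0, "dy": -0.003, "dz": -0.08, "rx": 0, "ry": 0, "rz": 0, "gripper": 0.45}]}}

```text
clock: 29.8
ee_pos: [0.5944, 0.1099, 0.3015]
tcp_rot: [-1.926, -1.761, 0.586]
contact_force: [-0.3, 0.1, -0.3]
gripper_width: 0.548
gripper_force: 0.0
```

{"fn": "play_rows", "kwargs": {"targets": [{"dx": 0, "dy": 0, "dz": -0.03, "rx": 0, "ry": 0, "rz": 0, "gripper": 0.45}, {"dx": 0, "dy": 0, "dz": -0.06, "rx": 0, "ry": 0, "rz": 0, "gripper": 0.45}, {"dx": 0.03, "dy": -0.01, "dz": -0.08, "rx": 0, "ry": 0, "rz": 0, "gripper": 0.45}, {"dx": 0.08, "dy": -0.02, "dz": -0.08, "rx": 0, "ry": 0, "rz": 0, "gripper": 0.45}, {"dx": 0.13, "dy": -0.02, "dz": -0.08, "rx": 0, "ry": 0, "rz": 0, "gripper": 0.45}, {"dx": 0.18, "dy": -0.02, "dz": -0.08, "rx": 0, "ry": 0, "rz": 0, "gripper": 0.45}, {"dx": 0.2, "dy": -0.02, "dz": -0.08, "rx": 0, "ry": 0, "rz": 0, "gripper": 0.45}, {"dx": 0.2, "dy": -0.02, "dz": -0.08, "rx": 0, "ry": 0, "rz": 0, "gripper": 0.45}, {"dx": 0.2, "dy": -0.02, "dz": -0.08, "rx": 0, "ry": 0, "rz": 0, "gripper": 0.45}, {"dx": 0.2, "dy": -0.02, "dz": -0.08, "rx": 0, "ry": 0, "rz": 0, "gripper": 0.45}]}}

```text
clock: 31.05
ee_pos: [0.6433, 0.305, 0.3764]
tcp_rot: [-1.928, -1.759, 0.586]
contact_force: [-0.3, -0.5, -0.6]
gripper_width: 0.551
gripper_force: 0.0
```

```bash
python3 - <<'E'
from h import *
from station import bot
print(bot.state()["contact_force"].round(1))
n={k:bot.capture(k) for k in("side","top")}
f=lambda c,x,y,w,h,s:cv2.resize(c["color"][y:y+h,x:x+w],None,fx=s,fy=s,interpolation=cv2.INTER_CUBIC)
im=np.zeros((600,800,3),np.uint8)
for a,(u,v) in[(f(n["side"],240,120,180,260,2.3),(0,0)),(f(n["top"],200,170,250,190,1.53),(416,0)),(f(n["side"],320,240,80,70,4.2),(416,300))]:
    a=a[:600-v,:800-u];im[v:v+a.shape[0],u:u+a.shape[1]]=a
cv2.imwrite("pics/p9.png",im)
E
```

```text
[-0.3 -0.5 -0.6]
```

View pics/p9.png

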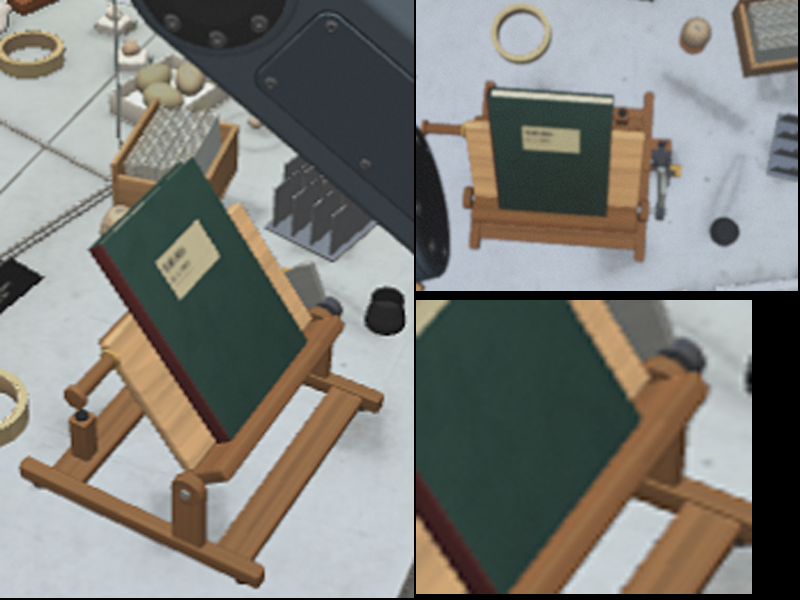

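Register sits on the ledge, flat on the board, label outward and upright; the egg, loupe and box look undisturbed and the robot is clear. Handing in.

```bash
python3 -c "
from station import bot
print(bot.finish_job())"
```

```text
the job is handed in; nothing more can be done
None
```

I handed the job in at about 31 s: I tipped the pawl back, let the board down flat and raised it to rest in the second notch (0.93), then stood the register on the ledge leaning back against the board, label outward and right way up; the egg, loupe and specimen box look undisturbed in the last pictures.

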